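Turn the spice carousel to show its tall jar, by the turning rod

ROBOT

A 7-joint arm with a two-finger parallel gripper is mounted at the origin on the work surface. World frame = base frame: x ahead of the robot, y to its left, z up, the work surface at z = 0. Lengths are in m, angles in rad, forces in N, time in s.
With the tool pointing down it reaches from about 0.4 to 0.85 m from the base axis. Payload 10.4 kg.
Tool frame: the origin (TCP) lies at the very end of the fingers, on their centre line; the grasp point (between the pads) lies 19 mm behind it (grip_point_offset is the distance from the TCP to the grasp point, in m); z points along the fingers, y is the line along which they close (so a half turn about z gives the same grasp; the last joint's range is limited). The gripper opens to 87 mm and grips with 3 to 60 N. Pads are 19 mm wide; open, the fingers measure 117 mm over their backs; the gripper's body (75 mm by 190 mm) begins 51 mm behind the grasp point.
Start: joints at [-1.182, 0.332, -0.065, 1.46, 0.022, 1.35, -0.088], TCP at [0.25, 0.573, 0.223] pointing down, gripper open.
Joint ranges: [-2.6, 2.6], [-0.5, 2.12], [-1.47, 1.34], [0.16, 2.42], [-1.27, 4.41], [0.06, 2.06], [-2.6, 2.6]. Speed limits (rad/s): [2.22, 2.22, 2.79, 2.79, 3.14, 3.14, 3.14].

INTERFACE

Orientations are given as a unit quaternion [x, y, z, w].
In Python, from bench import * gives the robot as it stands.
- The arm moves only by the tool play_rows, never from a script. Its argument "increments" is text: rows parted by semicolons, each of 7 numbers parted by spaces: the turn, a rotation vector about the tool's x, y, z in rad, then the shift along the tool's x, y, z in m, then the opening, from 0 (shut) to 1 (fully open). A call has 1 to 8 rows; each row is the pose to reach, as a shift and turn from the pose commanded when the call began, along the tool's axes at that moment; what a row does not reach only later rows make up. A row lasts 1/10 s, in which the tool goes at most 50 mm and 8.59 degrees, less where a joint would pass 70% of its speed; a pose out of reach is approached as far as the arm can. A call with a gripper value outside its range is refused whole. The fingers move at their own pace and stop on an object; "grip_force" is the grip in N (left out, the last holds). Time passes only in rows, so rows that repeat a pose let the fingers close. It gives the time, the measured TCP pose, the force, the opening and the grip force at its end, in the units of the state.
- read_state(): the state, without advancing time (a new reading comes with each control period).
- camera(name): name is "scene" or "top" or "wrist"; returns a dict with "color" (480x640x3 uint8, red, green, blue), "fx", "fy", "cx", "cy" (pixels), "k1" (the pictures are not rectified: a ray, as slopes to the right and down, at radius r is drawn at 1 + k1 r^2 times it, then the intrinsics apply), "camera_from_world" (4x4, takes a point from world to camera coordinates); the wrist camera has in their place "mount" (4x4, takes a point from camera to tool coordinates, whose origin is the TCP and whose axes are the flange's). Camera axes: x right, y down, z forward; pixel columns grow to the right and rows downward; lengths in m; the calibration is good to about 2 mm. A picture is of the moment at which its call begins: read the wrist's pose just before it. There is no depth.
- close_job(): hands the job in; it is judged then, once.
The state is a dict: "time": time; "joint_positions": joint angles; "joint_vel": joint speeds; "joint_torque": joint torques, N m; "ee_pos": TCP position; "eef_rot": TCP orientation; "ft_force": force on the tool from outside, world axes, zero at the start; "torque": the same for the moment, N m; "width": finger opening in m; "grip_force": force on a finger pad.
Only numpy, scipy, OpenCV 4.12 (cv2) and the standard library are available. Lean on these libraries where they do the work, as an engineer would, in place of code of your own. Each camera call takes 0.05 s, during which the arm holds its last target. There are 200 camera calls.

TASK

Take the turning rod out of its stand, put its steel end down through the eyelet on the carousel's rim, and with it turn the carousel slowly until the tall jar with the knobbed lid is at the front, in line with the brass arrow on the board. Finish while still gripping the rod in the eyelet, holding the carousel still there; do not push the carousel or jars with the gripper, and leave the mug, vase and books alone.

Things in the scene. Friction and masses are not known exactly. Their poses are not given: they have to be found in the camera images.
- base: Fixed dark wooden board, 305 x 270 x 15 mm. Origin on the table under the carousel's turning axis; the board reaches 180 mm to its +x, 125 mm to -x, 135 mm to either side. Its +x axis is the FRONT direction (away from the robot, at a varying slant), shown by a V-shaped brass arrow at the front edge (12 mm bar, top 21 mm above the table, 136 to 178 mm from the axis).
- carousel: Turning wooden platter, 200 mm across, top at 65 mm, about 1.1 kg, with 5 fixed white jars 50 mm wide, 72 deg apart, 65 mm from the axis; four 45 mm tall, the tall one on +x. Origin on the axis at table height, z up. No end stops, friction 0.04 N m, stays where left. Tall jar is at the front when its yaw equals the base's; starts 45 to 110 deg counter-clockwise (from above) of that.
- tall_jar (a point): Middle of the lid top of the tall jar: 80 mm tall with a ball knob 18 mm in diameter on its wooden lid; 65 mm from the axis along the carousel's +x; 145 mm above the table (knob top 160 mm).
- eyelet (a point): Centre of the eyelet's hole at its upper face, 65 mm above the table: upright through-hole, 15 mm in diameter, 3 mm chamfer, in a steel tab 36 mm wide, 12 mm thick, sticking out of the platter's rim to 140 mm from the axis. The hole is 120 mm from the axis, 108 deg counter-clockwise (from above) of the tall jar. Below the tab 38 mm are free down to the board.
- rod: Loose turning rod, about 90 g, upright in its stand: steel pin 10 mm in diameter, 40 mm long (last 5 mm tapering to 4 mm) below a round straight wooden handle 24 mm in diameter, 120 mm long. Origin at the pin's tip, z up along the rod; handle from z = 40 to 160 mm; its flat lower end (shoulder) does not pass the eyelet.
- rod_tip (a point): The tip of the rod's steel pin (the rod's origin).
- rod_stand: Fixed dark wooden block 70 x 60 x 45 mm with an upright hole 13 mm in diameter through its middle; origin under its centre. The rod's shoulder rests on its top, so the rod's tip starts 5 mm above the table and the handle top 165 mm above it.
- mug: Bystander: blue mug, 76 mm in diameter, 85 mm tall, handle towards the left; origin under its centre. May stand nearer or farther than the rod stand.
- vase: Bystander: terracotta vase, 72 mm in diameter, 95 mm tall; origin under its centre.
- books: Bystander: stack of three books, 130 x 190 x 62 mm; origin under its centre.

How it is judged:
On the way, in this order (a step that is already met when the one before it is completed fails the run):
1. the gripped rod's pin is right through the eyelet (z of rod_tip in the frame of eyelet between -0.045 and -0.017 m and horizontal distance between rod_tip and eyelet below 0.01 m and contact force between the fingers and rod above 1 N), for 0.2 s.
2. with the rod in the eyelet, the tall jar has been turned to the front and is still (all of step 1 and y of tall_jar in the frame of base between -0.011 and 0.011 m and x of tall_jar in the frame of base above 0 m and angular speed of carousel below 0.1 rad/s), for 0.3 s.
At the end, for the whole second after the job is handed in: Gripped rod (over 1 N) with its tip 17 to 45 mm below the eyelet's upper face and within 10 mm of the hole's centre sideways; tall jar within 11 mm (10 degrees) of the board's front line, on the arrow side; carousel slower than 0.1 rad/s (all of step 2); the arm keeps its last pose, push and grip.
It fails at once if the gripper or arm pushes the carousel or its jars directly (over 2 N) (contact force between any of the arm, the fingers and carousel above 2 N).
It fails at once if the carousel is spun fast (over 2 rad/s) (angular speed of carousel above 2 rad/s).
It fails at once if the mug is shifted by more than 30 mm or tipped (distance of mug from where it was at the start of the episode above 0.03 m or angle between mug's own z axis and vertical above 0.3 rad).
It fails at once if the vase is shifted by more than 30 mm or tipped (distance of vase from where it was at the start of the episode above 0.03 m or angle between vase's own z axis and vertical above 0.3 rad).
It fails at once if the books is shifted by more than 30 mm or tipped (distance of books from where it was at the start of the episode above 0.03 m or angle between books's own z axis and vertical above 0.3 rad).
It also fails if it takes over 58 s, if anything falls off the work surface, if the arm or the gripper's body presses on something with over 40 N, if the wrist force passes 120 N, or if a joint passes its speed limit or range.

## Working session

There is one attempt and no reset: what is moved stays moved. The work goes in short steps, Python scripts to look and compute and a tool call to move; the robot and the scene stay as the last step left them, time stands still between calls to the robot, and variables do not carry over. Pictures are saved under pics/ and viewed, at most 10 in all, crops included, and the job is handed in when it is done.

Besides the shell and the picture viewer there is one more tool, called after "Request:" as name(argument=value, ...) on one line, values as JSON. play_rows: Moves the arm, as the interface text tells. Its arguments: {"type":"object","properties":{"increments":{"type":"string"},"grip_force":{"type":"number"}},"required":["increments"]}

```bash
mkdir -p pics; cat > h.py <<'E'
from bench import *
import numpy as np, cv2
from scipy.spatial.transform import Rotation as R
def cam(n):
    s=read_state(); c=camera(n)
    if n=="wrist":
        T=np.eye(4);T[:3,:3]=R.from_quat(s["eef_rot"]).as_matrix();T[:3,3]=s["ee_pos"]
        c["wfc"]=T@np.array(c["mount"])
    else: c["wfc"]=np.linalg.inv(np.array(c["camera_from_world"]))
    return c
def ray(c,u,v):
    d=np.array([(u-c["cx"])/c["fx"],(v-c["cy"])/c["fy"]]);p=d.copy()
    for _ in range(20): p=d/(1+c["k1"]*(p@p))
    return c["wfc"][:3,3], c["wfc"][:3,:3]@np.array([p[0],p[1],1])
def onz(c,u,v,z):
    o,d=ray(c,u,v); return o+d*(z-o[2])/d[2]
def proj(c,P):
    q=np.linalg.inv(c["wfc"])@np.append(P,1); p=q[:2]/q[2]; p=p*(1+c["k1"]*(p@p))
    return p*[c["fx"],c["fy"]]+[c["cx"],c["cy"]]
def save(c,f): cv2.imwrite(f,c["color"][:,:,::-1])
E
python3 - <<'E'
from h import *
s=read_state();print(s)
for n in("top","scene"):
    c=cam(n);save(c,f"pics/{n}0.png");print(n,c["wfc"].round(3).tolist(),c["fx"],c["k1"])
E
```

```text
{'time': 0.0, 'joint_positions': array([-1.18160367,  0.33285042, -0.06474634,  1.46098322,  0.02157953,
        1.349886  , -0.08852153]), 'joint_vel': array([-8.35000551e-05,  1.00033627e-03, -9.06324227e-04,  5.36494045e-04,
        1.28813110e-03, -1.20136185e-03,  1.64301584e-03]), 'joint_torque': array([ 1.66121197e-05, -6.23256826e+01,  2.49269122e-02, -3.89903033e+01,
       -6.12517353e-02,  3.97540850e-02,  1.44622959e-04]), 'ee_pos': array([0.24997071, 0.57239437, 0.22174744]), 'eef_rot': array([ 2.04425178e-01,  9.78881930e-01, -7.04234241e-04, -1.30176879e-04]), 'ft_force': array([-0.75698012,  0.33008576,  0.07661541]), 'torque': array([ 0.03244667,  0.01425474, -0.03445969]), 'grip_force': 0.0, 'width': 0.08670190384245803}
top [[-0.019, -0.982, 0.186, 0.386], [-1.0, 0.021, 0.008, -0.105], [-0.011, -0.186, -0.983, 0.975], [0.0, 0.0, 0.0, 1.0]] 433.8232924399358 -0.04730627455841815
scene [[-0.637, 0.566, -0.524, 1.287], [0.771, 0.451, -0.449, 0.559], [-0.018, -0.69, -0.723, 1.168], [0.0, 0.0, 0.0, 1.0]] 613.1603670469601 -0.12458671064227855
```

View pics/top0.png

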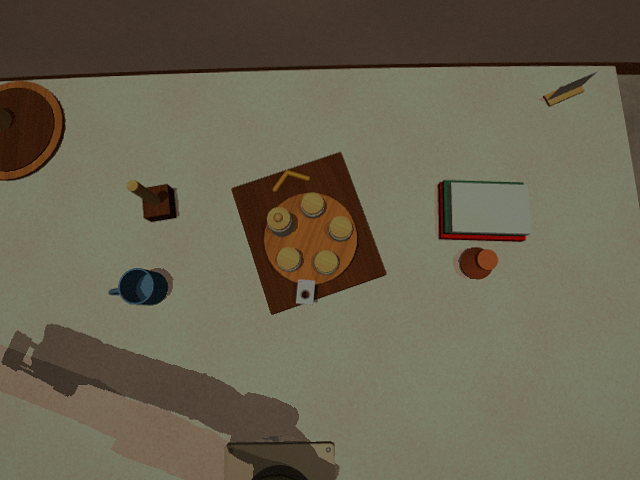

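View pics/scene0.png

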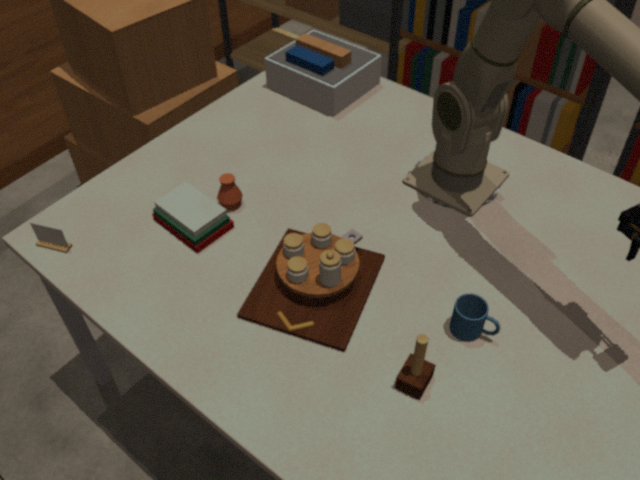

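The top view shows the rod top near (132,186), the stand near (158,202), the tall jar's knob at (279,218), the eyelet at (305,294) and the arrow tip near (289,172). The board corners are (233,188), (341,153), (385,274) and (272,314). The scene view shows the rod at (421,340) and its stand at (415,378).

```bash
python3 - <<'E'
from h import *
c=cam("top");s=cam("scene")
def tri(a,b):
    o1,d1=ray(c,*a);o2,d2=ray(s,*b);d1/=np.linalg.norm(d1);d2/=np.linalg.norm(d2)
    t=np.linalg.lstsq(np.c_[d1,-d2],o2-o1,rcond=None)[0];p,q=o1+t[0]*d1,o2+t[1]*d2
    return ((p+q)/2).round(4),np.linalg.norm(p-q).round(4)
img=c["color"];hsv=cv2.cvtColor(img,cv2.COLOR_RGB2HSV)
# board
cs=[onz(c,u,v,.015)[:2] for u,v in((233,188),(341,153),(385,274),(272,314))]
for i in range(4): print("side",np.linalg.norm(cs[i]-cs[(i+1)%4]).round(3))
f=(cs[0]+cs[1]-cs[2]-cs[3]);yb=np.arctan2(f[1],f[0]);F=np.array([np.cos(yb),np.sin(yb)])
A=np.mean(cs,0)-F*.0275;print("board yaw",np.degrees(yb),"axis",A)
# platter: orange saturated
ye=hsv[190:300,255:370]
m=cv2.inRange(hsv,(5,120,90),(20,255,255));m[:185]=0;m[300:]=0;m[:,:255]=0;m[:,365:]=0
k=cv2.convexHull(np.argwhere(m>0)[:,::-1].astype(np.int32));P=np.array([onz(c,*q[0],.065)[:2] for q in k])
M=np.c_[2*P,np.ones(len(P))];x=np.linalg.lstsq(M,(P**2).sum(1),rcond=None)[0];print("platter",x[:2],np.sqrt(x[2]+x[0]**2+x[1]**2),m.sum()/255)
# eyelet
g=cv2.cvtColor(img,cv2.COLOR_RGB2GRAY)[282:306,293:319];print(hsv[294,305])
w=(g<70).astype(np.uint8);n,l,st,ce=cv2.connectedComponentsWithStats(w);
for i in range(1,n):print("dark",st[i].tolist(),ce[i]+[293,282],onz(c,*(ce[i]+[293,282]),.065))
k=onz(c,278.5,217,.155);print("knob",k)
for z in("rod",):
    print("rodtop tri",tri((132,186),(421,339)),onz(c,132,186,.165),onz(s,421,339,.165))
big=cv2.resize(img[165:230,115:190],None,fx=8,fy=8,interpolation=cv2.INTER_CUBIC)
b2=cv2.resize(s["color"][325:400,385:445],None,fx=8,fy=8,interpolation=cv2.INTER_CUBIC)[:520]
b3=cv2.resize(img[270:320,285:335],None,fx=5,fy=5)
cv=np.zeros((600,800,3),np.uint8);cv[:260,:300]=cv2.resize(big,(300,260));cv[:600,320:800]=cv2.resize(s["color"][325:400,385:445],(480,600),interpolation=cv2.INTER_CUBIC);cv[300:550,:250]=b3
cv2.imwrite("pics/crop.png",cv[:,:,::-1])
E
```

```text
side 0.263
side 0.298
side 0.263
side 0.301
board yaw 17.48655329939074 axis [ 0.54337767 -0.0765189 ]
platter [ 0.55552564 -0.06893006] 0.10548369815354115 4566.0
[ 11 223  24]
dark [0, 0, 9, 24, 97] [294.74226804 293.80412371] [ 0.42632918 -0.04174064  0.065     ]
dark [21, 1, 5, 19, 77] [316.07792208 292.03896104] [ 0.42913302 -0.08622027  0.065     ]
dark [8, 8, 8, 9, 49] [304.7755102 294.2244898] [ 0.42506848 -0.0626256   0.065     ]
knob [ 0.57055006 -0.01765479  0.155     ]
rodtop tri (array([0.6388, 0.2706, 0.1624]), np.float64(0.0026)) [0.63723508 0.27050698 0.165     ] [0.64136634 0.27039957 0.165     ]
```

View pics/crop.png

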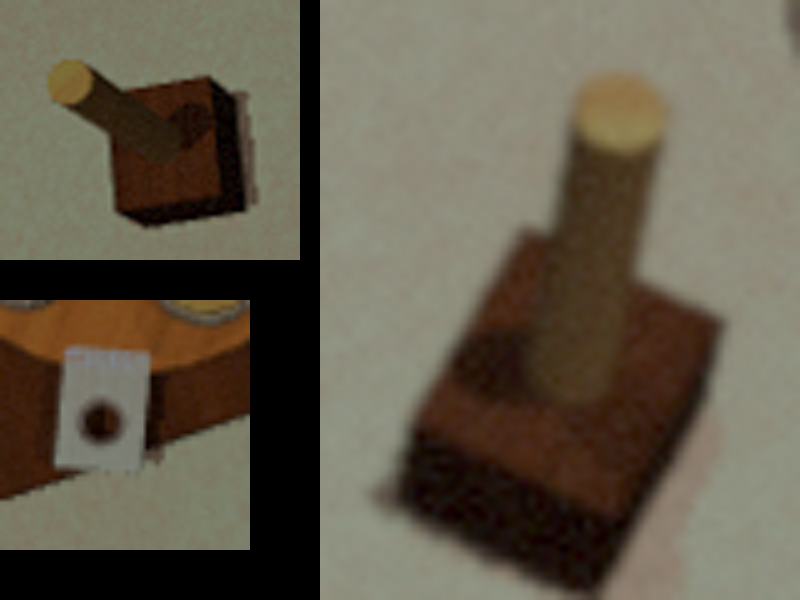

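The crops give the rod top at top-view (132.5,185.5) and scene (422.5,339), and the eyelet hole at (305.2,294.2). The geometry is consistent: eyelet to axis is 119 mm, the knob radius is 65 mm, and both give a carousel yaw of about 65° against a board yaw of 17.5°. So it needs about −48°. Next I move above the rod.

Request:
play_rows(increments="0 0 0 -0.0477 -0.0121 0 1;0 0 0 -0.0954 -0.0242 0 1;0 0 0 -0.143 -0.0363 0 1;0 0 0 -0.191 -0.0484 0 1;0 0 0 -0.238 -0.0605 0 1;0 0 0 -0.286 -0.0726 0 1;0 0 0 -0.334 -0.0847 0 1;0 0 0 -0.38 -0.096 0 1", grip_force=30)

```text
time: 1.0
ee_pos: [0.5614, 0.331, 0.2226]
eef_rot: [0.205, 0.979, -0.0, 0.0]
ft_force: [0.1, 1.0, -0.3]
width: 0.087
grip_force: 0.0
```

```bash
cat >> h.py <<'E'
def go(P):
    s=read_state();M=R.from_quat(s["eef_rot"]).as_matrix()
    print("t",round(s["time"],2),"pos",s["ee_pos"].round(4),"zaxis",M[:,2].round(4),"F",s["ft_force"].round(1),"tau",s["torque"].round(2),"w",round(s["width"],4),s["grip_force"],"shift",(M.T@(np.array(P)-s["ee_pos"])).round(4))
E
python3 - <<'E'
from h import *
go([.639,.2705,.222])
c=cam("wrist");save(c,"pics/w1.png");print(proj(c,[.639,.2705,.165]),proj(c,[.425,-.0626,.065]))
E
```

```text
t 1.0 pos [0.5614 0.331  0.2226] zaxis [ 2.e-04 -0.e+00 -1.e+00] F [ 0.1  1.  -0.3] tau [ 0.05 -0.    0.06] w 0.087 0.0 shift [-0.0953 -0.0243  0.0006]
[293.92596974 376.73080178] [-92.50145207 256.88962544]
```

View pics/w1.png

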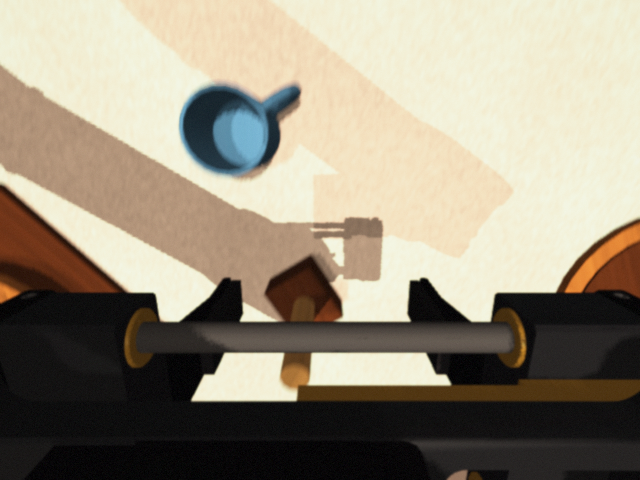

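The wrist view shows the rod top at about (296,377), against a prediction of (294,377), so the position is confirmed. The mug is well clear. I go over the rod, then down.

Request:
play_rows(increments="0 0 0 -0.048 -0.012 0 1;0 0 0 -0.095 -0.024 0 1;0 0 0 -0.095 -0.024 0 1;0 0 0 -0.095 -0.024 0.02 1;0 0 0 -0.095 -0.024 0.05 1;0 0 0 -0.095 -0.024 0.08 1;0 0 0 -0.095 -0.024 0.111 1;0 0 0 -0.095 -0.024 0.111 1")

```text
time: 1.85
ee_pos: [0.6346, 0.2717, 0.1065]
eef_rot: [0.204, 0.979, -0.002, -0.003]
ft_force: [-0.4, -0.3, 0.4]
width: 0.0869
grip_force: 0.0
```

```bash
python3 - <<'E'
from h import *
go([.639,.2705,.111])
E
```

```text
t 1.85 pos [0.6346 0.2717 0.1065] zaxis [-0.0073 -0.0035 -1.    ] F [-0.4 -0.3  0.4] tau [ 0.05  0.01 -0.01] w 0.0869 0.0 shift [-0.0045  0.0006 -0.0045]
```

Request:
play_rows(increments="0 0 0 0 0 0 1;0 0 0 0 0 0 1;0 0 0 0 0 0 1")

```text
time: 2.15
ee_pos: [0.6384, 0.2731, 0.1137]
eef_rot: [0.204, 0.979, 0.001, 0.001]
ft_force: [-0.2, 0.2, -0.9]
width: 0.0869
grip_force: 0.0
```

```bash
python3 - <<'E'
from h import *
go([.639,.2705,.111])
E
```

```text
t 2.15 pos [0.6384 0.2731 0.1137] zaxis [ 0.0027  0.0014 -1.    ] F [-0.2  0.2 -0.9] tau [-0.01  0.01 -0.02] w 0.0869 0.0 shift [-0.0016 -0.0022  0.0027]
```

Request:
play_rows(increments="0 0 0 0 -0.002 0 0.6;0 0 0 0 -0.002 0 0.4;0 0 0 0 -0.002 0 0.2;0 0 0 0 -0.002 0 0;0 0 0 0 -0.002 0 0;0 0 0 0 -0.002 0 0;0 0 0 0 -0.002 0 0;0 0 0 0 -0.002 0 0", grip_force=40)

```text
time: 2.95
ee_pos: [0.6366, 0.2709, 0.1115]
eef_rot: [0.204, 0.979, 0.0, -0.0]
ft_force: [-0.4, -0.4, 0.3]
width: 0.0308
grip_force: 0.0
```

```bash
python3 - <<'E'
from h import *
go([.639,.2705,.222])
E
```

```text
t 2.95 pos [0.6366 0.2709 0.1115] zaxis [-0.e+00  1.e-04 -1.e+00] F [-0.4 -0.4  0.3] tau [ 0.   -0.08  0.01] w 0.0308 0.0 shift [-0.0023  0.0006 -0.1105]
```

Request:
play_rows(increments="0 0 0 0 0 0 0;0 0 0 0 0 0 0;0 0 0 0 0 0 0;0 0 0 0 0 0 0")

```text
time: 3.35
ee_pos: [0.6367, 0.2712, 0.1116]
eef_rot: [0.204, 0.979, 0.0, 0.0]
ft_force: [1.7, 1.0, -1.5]
width: 0.0229
grip_force: 40.0
```

Request:
play_rows(increments="0 0 0 0 0 -0.02 0;0 0 0 0 0 -0.04 0;0 0 0 0 0 -0.06 0;0 0 0 0 0 -0.08 0;0 0 0 0 0 -0.1 0;0 0 0 0 0 -0.12 0;0 0 0 0 0 -0.13 0;0 0 0 0 0 -0.13 0")

```text
time: 4.15
ee_pos: [0.6371, 0.2708, 0.2429]
eef_rot: [0.205, 0.979, 0.001, 0.001]
ft_force: [-0.0, 0.2, -0.1]
width: 0.0232
grip_force: 40.0
```

```bash
python3 - <<'E'
from h import *
go([.425,-.0626,.241])
E
```

```text
t 4.15 pos [0.6371 0.2708 0.2429] zaxis [ 1.9e-03  7.0e-04 -1.0e+00] F [-0.   0.2 -0.1] tau [-0.08  0.02 -0.  ] w 0.0232 39.97914999583827 shift [ 0.0609 -0.3904  0.0012]
```

Request:
play_rows(increments="0 0 0 0.006 -0.039 0 0;0 0 0 0.012 -0.078 0 0;0 0 0 0.018 -0.117 0 0;0 0 0 0.024 -0.156 0 0;0 0 0 0.03 -0.195 0 0;0 0 0 0.036 -0.234 0 0;0 0 0 0.042 -0.273 0 0;0 0 0 0.048 -0.312 0 0")

```text
time: 4.95
ee_pos: [0.4661, 0.0027, 0.2403]
eef_rot: [0.204, 0.979, -0.0, -0.001]
ft_force: [1.8, -0.9, 0.9]
width: 0.0231
grip_force: 40.0
```

Request:
play_rows(increments="0 0 0 0.004 -0.025 0 0;0 0 0 0.008 -0.05 0 0;0 0 0 0.011 -0.068 0 0;0 0 0 0.013 -0.078 0 0;0 0 0 0.013 -0.078 0 0;0 0 0 0.013 -0.078 0 0;0 0 0 0.013 -0.078 0 0;0 0 0 0.013 -0.078 0 0")

```text
time: 5.75
ee_pos: [0.4249, -0.0614, 0.2414]
eef_rot: [0.204, 0.979, -0.0, -0.0]
ft_force: [-0.6, -0.4, -0.9]
width: 0.023
grip_force: 40.0
```

```bash
python3 - <<'E'
from h import *
go([.425,-.0626,.241])
t=cam("top");s=cam("scene");w=cam("wrist")
cv=np.zeros((600,800,3),np.uint8)
cv[:300,:400]=cv2.resize(t["color"][235:310,255:355],(400,300),interpolation=cv2.INTER_CUBIC)
cv[300:,:400]=cv2.resize(s["color"][190:265,310:410],(400,300),interpolation=cv2.INTER_CUBIC)
cv[:300,400:]=cv2.resize(w["color"],(400,300))
cv[300:,400:]=cv2.resize(w["color"][240:480,160:480],(400,300),interpolation=cv2.INTER_CUBIC)
cv2.imwrite("pics/a.png",cv[:,:,::-1])
for c in(t,s,w): print(proj(c,[.425,-.0626,.065]),proj(c,[.425,-.0626,.135]))
E
```

```text
t 5.75 pos [ 0.4249 -0.0614  0.2414] zaxis [-4.e-04 -2.e-04 -1.e+00] F [-0.6 -0.4 -0.9] tau [-0.04  0.06  0.02] w 0.023 39.97914420714096 shift [-0.0006 -0.0011  0.0004]
[304.76363325 294.25788302] [303.06609491 292.72579227]
[351.44270795 235.83570688] [352.14692802 215.72216052]
[324.75721476 221.39674171] [324.68815152 240.65758575]
```

View pics/a.png

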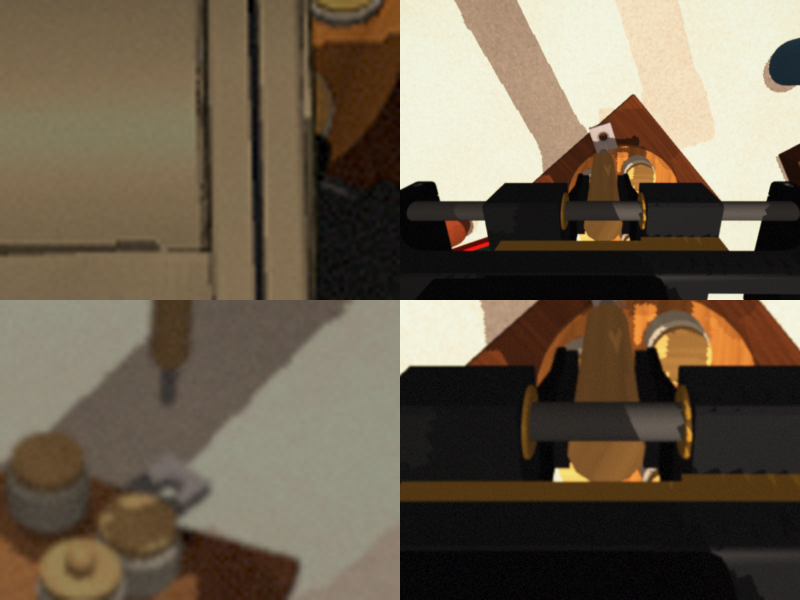

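The wrist view has the hole at about (323,219) against a prediction of (325,221), and the pin tip near (328,240) against (325,241). The scene view has the tip at (352,215.5) as predicted. I zoom in for a finer look.

```bash
python3 - <<'E'
from h import *
go([.425,-.0626,.241])
w=cam("wrist");s=cam("scene")
cv=np.zeros((600,800,3),np.uint8)
cv[:,:400]=cv2.resize(w["color"][190:265,300:350],(400,600),interpolation=cv2.INTER_CUBIC)
cv[:,400:]=cv2.resize(s["color"][185:260,325:375],(400,600),interpolation=cv2.INTER_CUBIC)
cv2.imwrite("pics/b.png",cv[:,:,::-1])
for c in (w,s):
  print(proj(c,[.425,-.0626,.065]),proj(c,[.425,-.0626,.135]))
  for P in ([.43,-.0626,.065],[.425,-.0576,.065]): print("  5mm",proj(c,P)-proj(c,[.425,-.0626,.065]))
  for P in ([.43,-.0626,.135],[.425,-.0576,.135],[.425,-.0626,.14]): print("  tip5mm",proj(c,P)-proj(c,[.425,-.0626,.135]))
E
```

```text
t 5.9 pos [ 0.4248 -0.0618  0.2414] zaxis [-2.e-04 -1.e-04 -1.e+00] F [-0.4 -0.  -1.3] tau [0.05 0.02 0.08] w 0.0237 39.9791119883821 shift [-0.0005 -0.0006  0.0004]
[324.87027779 221.38501731] [324.83287066 240.6429906 ]
  5mm [1.94009747 4.34362823]
  5mm [ 4.47624246 -1.90265239]
  tip5mm [2.40197688 5.28795172]
  tip5mm [ 5.54852452 -2.31898428]
  tip5mm [-0.00336822  1.73405492]
[351.44270795 235.83570688] [352.14692802 215.72216052]
  5mm [-1.21548687  1.13144502]
  5mm [1.59893073 0.90189895]
  tip5mm [-1.25512918  1.13337196]
  tip5mm [1.6549554  0.90259199]
  tip5mm [ 0.05175098 -1.48898381]
```

View pics/b.png

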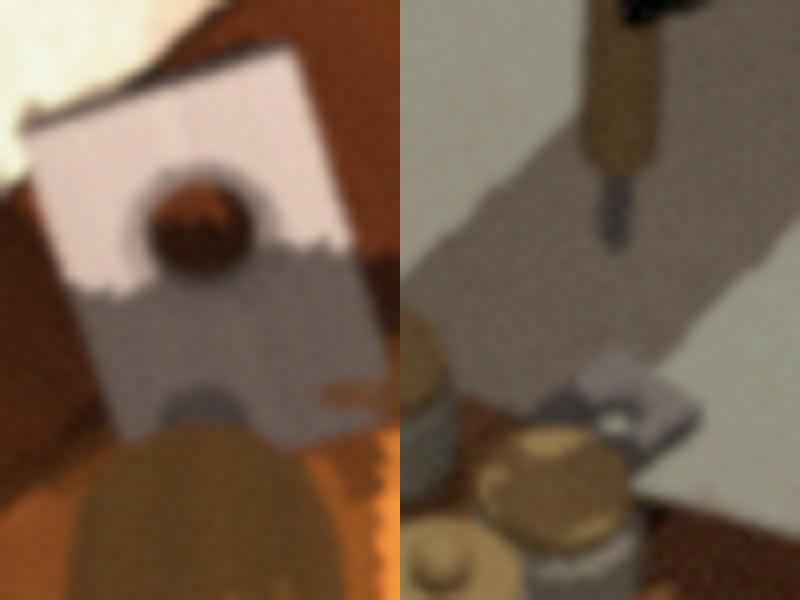

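The wrist close-up puts the hole at (324.8,217.8) and the pin tip at about (325.4,240.7), so the tip has to go about 3 mm towards −x. I descend part of the way and look again.

Request:
play_rows(increments="0 0 0 0.0027 0 0.01 0;0 0 0 0.0027 0 0.02 0;0 0 0 0.0027 0 0.03 0;0 0 0 0.0027 0 0.04 0;0 0 0 0.0027 0 0.05 0;0 0 0 0.0027 0 0.055 0;0 0 0 0.0027 0 0.055 0;0 0 0 0.0027 0 0.055 0")

```text
time: 6.8
ee_pos: [0.4223, -0.0611, 0.1867]
eef_rot: [0.205, 0.979, 0.0, 0.0]
ft_force: [0.6, 0.7, -1.4]
width: 0.0234
grip_force: 40.0
```

```bash
python3 - <<'E'
from h import *
go([.4225,-.0616,.186])
w=cam("wrist");s=cam("scene")
cv=np.zeros((600,800,3),np.uint8)
cv[:,:400]=cv2.resize(w["color"][190:265,300:350],(400,600),interpolation=cv2.INTER_CUBIC)
cv[:,400:]=cv2.resize(s["color"][195:270,325:375],(400,600),interpolation=cv2.INTER_CUBIC)
cv2.imwrite("pics/c.png",cv[:,:,::-1])
p=read_state()["ee_pos"]
for c in (w,s):
  Q=np.array([p[0],p[1],.08]);H=np.array([p[0],p[1],.065]);print(proj(c,Q),proj(c,H))
  for i in range(2): print("  5mm",proj(c,H+.005*np.eye(3)[i])-proj(c,H))
E
```

```text
t 6.8 pos [ 0.4223 -0.0611  0.1867] zaxis [ 3.e-04  1.e-04 -1.e+00] F [ 0.6  0.7 -1.4] tau [0.01 0.01 0.02] w 0.0234 39.97921320558589 shift [-0.0004 -0.0004  0.0007]
[325.69009905 240.03225147] [325.6521691  235.19351687]
  5mm [2.28453083 5.05071301]
  5mm [ 5.27511069 -2.2192301 ]
[352.71000061 231.34360247] [352.55440844 235.54167483]
  5mm [-1.21296765  1.13042891]
  5mm [1.5997779  0.90108051]
```

View pics/c.png

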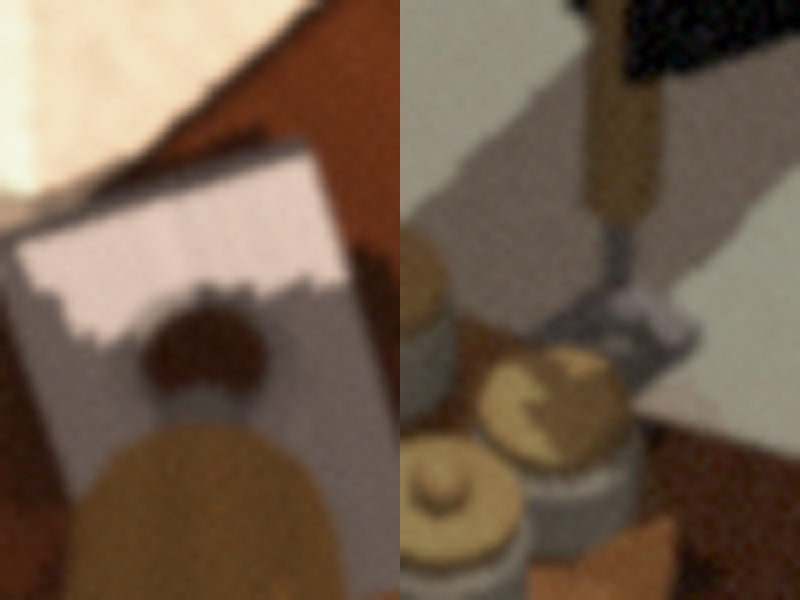

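Wrist view: the hole centre is at about (325.6,236.0) and the point below the tip projects to (325.7,235.2). That is within 1 mm, so I insert gently.

Request:
play_rows(increments="0 0 0 -0.0005 0 0.005 0;0 0 0 -0.0005 0 0.01 0;0 0 0 -0.0005 0 0.015 0;0 0 0 -0.0005 0 0.02 0;0 0 0 -0.0005 0 0.025 0;0 0 0 -0.0005 0 0.025 0")

```text
time: 7.5
ee_pos: [0.4221, -0.0612, 0.1607]
eef_rot: [0.204, 0.979, -0.0, -0.001]
ft_force: [0.8, 0.2, -0.4]
width: 0.0233
grip_force: 40.0
```

```bash
python3 - <<'E'
from h import *
go([.4225,-.0616,.139])
E
```

```text
t 7.5 pos [ 0.4221 -0.0612  0.1607] zaxis [-1.2e-03 -1.0e-04 -1.0e+00] F [ 0.8  0.2 -0.4] tau [ 0.02  0.01 -0.01] w 0.0233 39.97918163626764 shift [-0.0005 -0.0002  0.0217]
```

Request:
play_rows(increments="0 0 0 0 0 0.005 0;0 0 0 0 0 0.01 0;0 0 0 0 0 0.015 0;0 0 0 0 0 0.02 0;0 0 0 0 0 0.021 0;0 0 0 0 0 0.021 0;0 0 0 0 0 0.021 0;0 0 0 0 0 0.021 0")

```text
time: 8.3
ee_pos: [0.4227, -0.0612, 0.1407]
eef_rot: [0.204, 0.979, 0.0, 0.0]
ft_force: [-0.6, -0.3, -0.5]
width: 0.0232
grip_force: 40.0
```

```bash
python3 - <<'E'
from h import *
go([.4225,-.0616,.139])
s=cam("scene");w=cam("wrist")
cv=np.zeros((600,800,3),np.uint8)
cv[:,:400]=cv2.resize(w["color"][190:265,300:350],(400,600),interpolation=cv2.INTER_CUBIC)
cv[:,400:]=cv2.resize(s["color"][195:270,325:375],(400,600),interpolation=cv2.INTER_CUBIC)
cv2.imwrite("pics/d.png",cv[:,:,::-1])
# arc plan in world & tool axes
M=R.from_quat(s0["eef_rot"] if 0 else read_state()["eef_rot"]).as_matrix();p=read_state()["ee_pos"]
A=np.array([.5425,-.0765]);r=p[:2]-A;print("r",np.linalg.norm(r),np.degrees(np.arctan2(r[1],r[0])))
for a in range(3,52,3):
    q=R.from_euler("z",-a,degrees=True).apply([*r,0])-[*r,0]; print(a,(M.T@q).round(4)[:2])
E
```

```text
t 8.3 pos [ 0.4227 -0.0612  0.1407] zaxis [ 4.e-04  1.e-04 -1.e+00] F [-0.6 -0.3 -0.5] tau [ 0.07  0.01 -0.06] w 0.0232 39.979273760095566 shift [ 0.0001 -0.0004  0.0017]
r 0.12076464008982733 172.73908838908892
3 [0.0016 0.0061]
6 [0.0029 0.0123]
9 [0.0039 0.0185]
12 [0.0045 0.0248]
15 [0.0048 0.0312]
18 [0.0048 0.0375]
21 [0.0045 0.0438]
24 [0.0038 0.0501]
27 [0.0028 0.0563]
30 [0.0015 0.0625]
33 [-0.0002  0.0686]
36 [-0.0022  0.0746]
39 [-0.0045  0.0805]
42 [-0.007   0.0863]
45 [-0.0099  0.0919]
48 [-0.0131  0.0974]
51 [-0.0166  0.1027]
```

View pics/d.png

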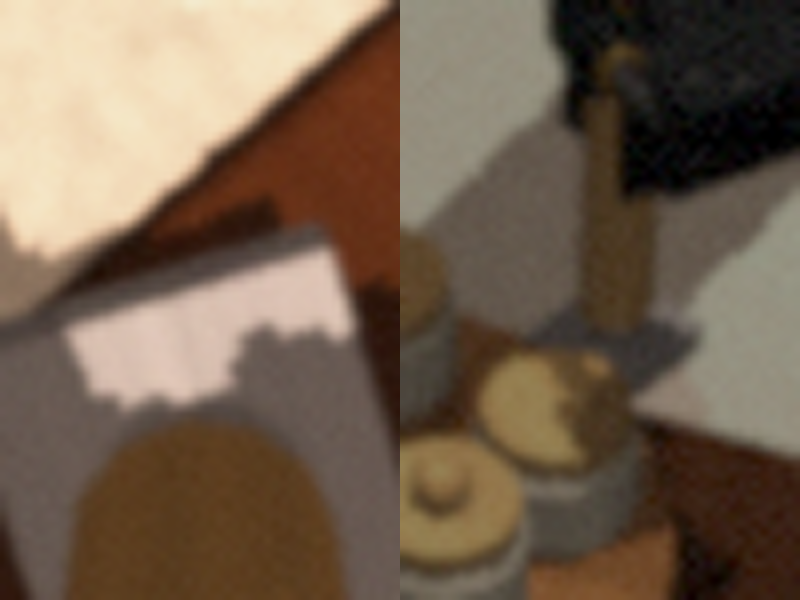

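The pin is in the eyelet, with the handle shoulder just above the tab. Now the slow turn along the arc.

Request:
play_rows(increments="0 0 0 0.0006 0.002 0 0;0 0 0 0.0016 0.006 0 0;0 0 0 0.0025 0.0102 0 0;0 0 0 0.0033 0.0144 0 0;0 0 0 0.0039 0.0185 0 0;0 0 0 0.0044 0.0227 0 0;0 0 0 0.0047 0.027 0 0;0 0 0 0.0048 0.0312 0 0")

```text
time: 9.2
ee_pos: [0.4308, -0.0303, 0.1405]
eef_rot: [0.204, 0.979, 0.0, -0.0]
ft_force: [-0.9, -0.3, 0.4]
width: 0.0234
grip_force: 40.0
```

Request:
play_rows(increments="0 0 0 0 0.0042 0 0;0 0 0 -0.0001 0.0084 0 0;0 0 0 -0.0003 0.0126 0 0;0 0 0 -0.0007 0.0168 0 0;0 0 0 -0.0013 0.021 0 0;0 0 0 -0.002 0.0251 0 0;0 0 0 -0.0028 0.0292 0 0;0 0 0 -0.0033 0.0313 0 0")

```text
time: 10.0
ee_pos: [0.4465, -0.003, 0.1405]
eef_rot: [0.204, 0.979, 0.0, 0.0]
ft_force: [-0.5, -0.3, -1.5]
width: 0.0231
grip_force: 40.0
```

```bash
python3 - <<'E'
from h import *
go([.4737,.0212,.1395])
c=cam("scene");s=c
m=cv2.inRange(cv2.cvtColor(c["color"],cv2.COLOR_RGB2HSV),(12,80,90),(30,255,255))
cv=cv2.resize(c["color"][190:350,230:400],(765,600)[:2],interpolation=cv2.INTER_CUBIC)
cv2.imwrite("pics/e.png",cv[:,:,::-1])
A=np.array([.5425,-.0765])
for a in(17.5,23.5,29.5,35.5,41.5): print(a,proj(c,[*(A+.065*np.array([np.cos(np.radians(a)),np.sin(np.radians(a))])),.151]).round(1))
E
```

```text
t 10.0 pos [ 0.4465 -0.003   0.1405] zaxis [ 1.e-04  1.e-04 -1.e+00] F [-0.5 -0.3 -1.5] tau [-0.09  0.04 -0.  ] w 0.0231 39.980463628627376 shift [-0.0153  0.033   0.001 ]
17.5 [305.7 255.6]
23.5 [308.6 256.3]
29.5 [311.6 256.7]
35.5 [314.6 257. ]
41.5 [317.7 257. ]
```

View pics/e.png

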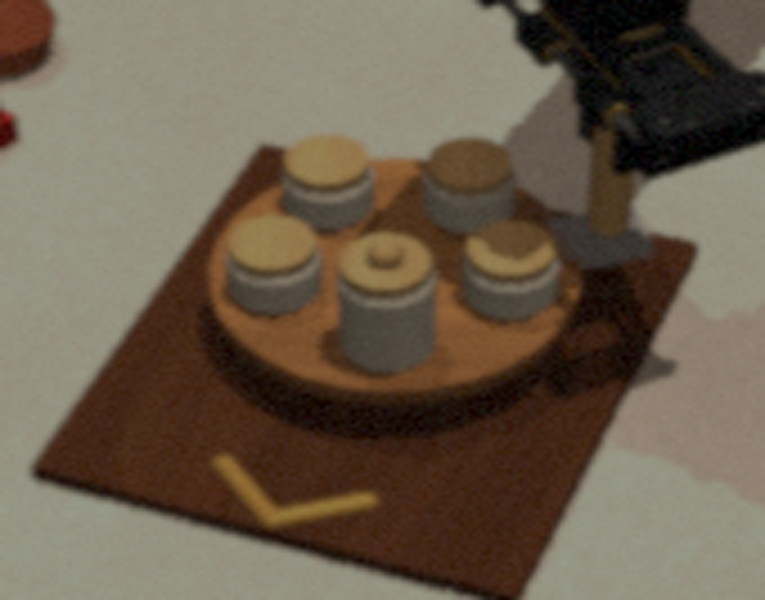

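The knob is at about scene (315.6,256.7), which is a jar yaw of about 36.5°. That leaves about 18.5°, plus the pin's slack.

Request:
play_rows(increments="0 0 0 -0.0012 0.004 0 0;0 0 0 -0.0026 0.008 0 0;0 0 0 -0.0041 0.012 0 0;0 0 0 -0.0056 0.016 0 0;0 0 0 -0.0072 0.02 0 0;0 0 0 -0.0089 0.0238 0 0;0 0 0 -0.0108 0.0276 0 0;0 0 0 -0.0123 0.0304 0 0")

```text
time: 10.85
ee_pos: [0.47, 0.0199, 0.1405]
eef_rot: [0.204, 0.979, 0.0, 0.0]
ft_force: [-0.5, -0.2, -0.6]
width: 0.023
grip_force: 40.0
```

Request:
play_rows(increments="0 0 0 -0.0008 0.0016 0 0;0 0 0 -0.0017 0.0033 0 0;0 0 0 -0.0024 0.0048 0 0;0 0 0 -0.0024 0.0048 0 0;0 0 0 -0.0024 0.0048 0 0;0 0 0 -0.0024 0.0048 0 0;0 0 0 -0.0024 0.0048 0 0;0 0 0 -0.0024 0.0048 0 0")

```text
time: 11.65
ee_pos: [0.4738, 0.023, 0.1406]
eef_rot: [0.204, 0.979, 0.0, 0.0]
ft_force: [0.0, -0.2, -0.5]
width: 0.0231
grip_force: 40.0
```

```bash
python3 - <<'E'
from h import *
go([.4737,.0212,.1395])
c=cam("scene")
cv=cv2.resize(c["color"][190:350,230:400],(638,600),interpolation=cv2.INTER_CUBIC)
cv2.imwrite("pics/f.png",cv[:,:,::-1])
A=np.array([.5425,-.0765]);f=lambda u,v:((u-230)*638/170,(v-190)*3.75)
D=lambda a:np.array([np.cos(np.radians(a)),np.sin(np.radians(a))])
for a in(5.5,11.5,17.5,23.5,29.5): print(a,np.round(f(*proj(c,[*(A+.065*D(a)),.151])),1))
print("arrow tip",np.round(f(*proj(c,[*(A+.178*D(17.5)),.021])),1),"axis at .065",np.round(f(*proj(c,[*A,.065])),1))
E
```

```text
t 11.65 pos [0.4738 0.023  0.1406] zaxis [ 1.e-04  2.e-04 -1.e+00] F [ 0.  -0.2 -0.5] tau [-0.02  0.02 -0.01] w 0.0231 39.97927704632957 shift [-0.0006 -0.0017  0.0011]
5.5 [264.3 238.1]
11.5 [274.  242.4]
17.5 [284.3 245.8]
23.5 [295.  248.5]
29.5 [306.2 250.3]
arrow tip [218.9 518. ] axis at .065 [327.3 265.4]
```

View pics/f.png

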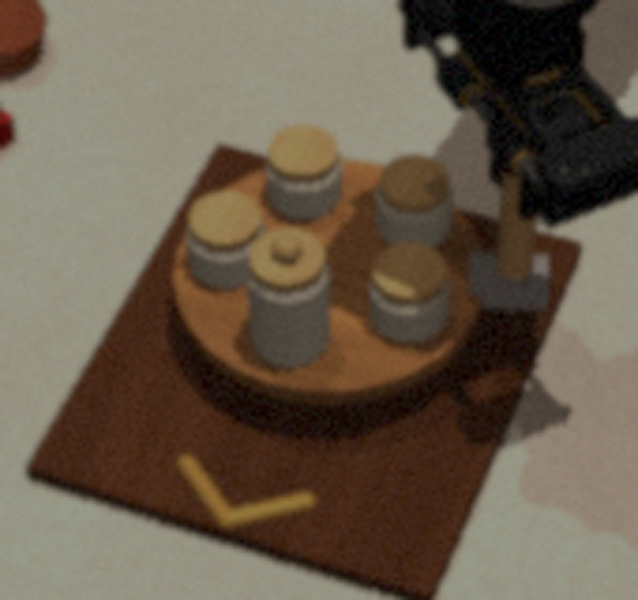

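The knob is at crop (287,246), which is a yaw of about 19° and within about 2° of the front line to the arrow tip at (228,522). The pin is still in the eyelet and gripped at 40 N, so I hand in.

```bash
python3 -c "
from bench import *
print(close_job())"
```

```text
the job is handed in; nothing more can be done
None
```

I turned the carousel with the rod until the tall jar was at the front, within about 2° of the arrow's line in the last picture, and handed the job in with the rod still gripped in the eyelet at 40 N; no verdict came back.

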